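# Wind up the counter screen with the loose crank

### The arm

A 6-joint arm with a two-finger parallel gripper is mounted at the origin on a cart in front of the work surface, level with it; the furniture and walls round the work are solid. World frame = base frame: x ahead of the robot, y to its left, z up, the work surface at z = 0. Lengths are in m, angles in rad, forces in N, time in s.
With the tool pointing down it reaches from about 0.375 to 0.975 m from the base axis. Payload 3.8 kg.
Tool frame: the origin (TCP) lies at the very end of the fingers, on their centre line; the grasp point (between the pads) lies 19 mm behind it (bot.pinch_z is the distance from the TCP to the grasp point, in m); x points along the fingers, y is the direction in which the jaws open and shut, and the axes are right-handed (so a half turn about x gives the same grasp; the last joint's range is limited). The gripper opens to 85 mm and grips with 20 to 120 N. Pads are 22 mm wide; open, the fingers measure 114 mm over their backs; the gripper's body (76 mm by 85 mm) begins 54 mm behind the grasp point. The pads swing forward as they close: fully open they stand 13 mm farther back than shut.
Start: joints at [1.263, 0.264, 1.604, -0, 1.274, -0.037], TCP at [0.181, 0.65, 0.231] pointing down, gripper open.
Joint ranges: [-2.63, 2.63], [-0.94, 2.18], [0.31, 2.57], [-1.31, 4.45], [0, 2.66], [-2.55, 2.55]. Speed limits (rad/s): [2.57, 2.57, 3.14, 3.14, 3.14, 3.14].

### API

Orientations are given as a rotation vector (axis times angle).
In Python, from workcell import monitor, imaging, finish_job, bot gives the robot as it stands.
- The arm moves only by the tool jog_arm, never from a script. Its argument "rows" is a list of rows, each a list of 7 numbers: the shift along the tool's x, y, z in m, then the turn, a rotation vector about the tool's x, y, z in rad, then the opening in per cent of the stroke, from 0 (shut) to 100 (fully open). A call has 1 to 20 rows; each row is the pose to reach, as a shift and turn from the pose measured when the call began, along the tool's axes at that moment; what a row does not reach only later rows make up. A row lasts 1/10 s, in which the tool goes at most 50 mm and 8.59 degrees, less where a joint would pass 70% of its speed; a pose out of reach is approached as far as the arm can. A call with a gripper value outside its range is refused whole. The fingers move at their own pace and stop on an object; "force" is the grip in N (left out, the last holds). Time passes only in rows, so rows that repeat a pose let the fingers close. It gives the time, the measured TCP pose, the force and the opening at its end, in the units of the state.
- monitor.read_state(): the state, without advancing time (a new reading comes with each control period).
- imaging.read_camera(name): name is "scene" or "top" or "wrist"; returns the picture (400x640x3 uint8, blue, green, red); there is no depth.
- imaging.camera_params(name): a dict with "fx", "fy", "cx", "cy" (pixels), "k1" (the pictures are not rectified: a ray, as slopes to the right and down, at radius r is drawn at 1 + k1 r^2 times it, then the intrinsics apply), "T" (4x4, takes a point from camera to world coordinates); the wrist camera has in their place "T_tool_cam" (4x4, takes a point from camera to tool coordinates, whose origin is the TCP and whose axes are the tool frame's). Camera axes: x right, y down, z forward; pixel columns grow to the right and rows downward; lengths in m; the calibration is good to about 2 mm. A picture is of the moment at which its call begins: read the wrist's pose just before it. camera_params takes no time and is no camera call.
- finish_job(): hands the job in, once; it reports no verdict.
The state is a dict: "time": time; "q": joint angles; "joint_vel": joint speeds; "joint_torque": joint torques, N m; "tool_pos": TCP position; "tcp_rot": TCP orientation; "wrist_force": force on the tool from outside, world axes, zero at the start; "torque": the same for the moment, N m; "width": opening from 0.0 (shut) to 1.0 (fully open).
Only numpy, scipy, OpenCV 4.12 (cv2) and the standard library are available. Lean on these libraries where they do the work, as an engineer would, in place of code of your own. Each camera call takes 0.05 s, during which the arm holds its last target. There are 200 camera calls.

### The job

Raise the clear counter screen: fit the loose crank fully down onto the winder's square shaft, feeling gently for the fit because the shaft is sprung and must not be rammed in, and wind clockwise until the orange pointer is level with the green clip. Then lift the crank off and stand it upright back on its red mat. Leave the bell, the salt shaker and the sauce cup where they are.

Things in the scene. Friction and masses are not known exactly. Their poses are not given: they have to be found in the camera images.
- unit: Counter screen with its winder, fixed. Origin on the worktop, on the winder shaft's axis. Grey gearbox 92x84 mm with a round dark collar (54 mm across, top 62 mm high) from which a square brass-coloured shaft points straight up. The unit's +x points from the shaft to the screen: two posts, 284 mm high, at x = 195, y = +155 and -155 mm, top bar between; the clear screen slides between them.
- shaft_base (a point): Centre of the collar's top (62 mm high), on the upright shaft axis; the crank's foot rests here when fully down. The shaft is 19 mm square and stands 22 mm above this point; its top 3 mm taper to 13 mm square. How the square is turned about the vertical is NOT measured and differs every time. Clockwise from above raises the screen, 60 mm per turn; it stays where left.
- crank_foot (a point): Centre of the crank's underside, mouth of its socket (20.6 mm square, 26 mm deep, sides along the crank's x and y). Dark steel hub 34x34 mm, 38 mm high, foot flange 46x46x6 mm; a flat arm (18 mm wide, its top 38 mm above the foot) runs along +x to a round upright knob 70 mm from the hub axis. About 0.3 kg. z is up when it stands; yaw 0: arm to world +x.
- crank_grip (a point): Grip block of the crank, on the hub axis, 60 mm above the foot: black, 24x24 mm (flats along the crank's x and y), from 38 to 74 mm above the foot. Axes as the crank's.
- knob_grip (a point): Middle of the crank's round black knob (22 mm across, from 40 to 84 mm above the foot; this point 63 mm above the foot, 70 mm from the hub axis). The knob spins freely on its vertical pin, so its own yaw means nothing.
- pointer (a point): Orange pointer, 5 mm high, at the left edge of the sliding screen; it rises with the screen. It starts 100 mm above the worktop.
- green_mark (a point): Centre of the green clip, 10 mm high, fixed on the left post (on the unit's +y side); 130 to 155 mm above the worktop.
- mat: Flat red rubber mat, 110x110 mm, 4 mm thick, fixed; origin under its centre. The crank stands on it at the start.
- bell: White and black desk bell, 83 mm across, 58 mm high, loose; origin under its centre.
- salt: White salt shaker, 39x41 mm, 81 mm high, loose; origin under its centre.
- cup: Black sauce cup, 51 mm across, 29 mm high, loose; origin under its centre.
- shaft (a joint): How far the sprung shaft is pushed down into the gearbox, m, 0 = fully out (as it must be in the fitted crank's socket). It is greased. A crank that does not fit over it pushes it down, about 0.5 mm per newton; over 8 mm (about 18 N) it is rammed, which is forbidden. It turns with 1.6 rad of free play (against 0.3 Nm) before it drives the screen (0.45 Nm).
Mind the look-alikes: they are no part of the job. Leave any blue look-alike of the part that bears crank_foot alone.

How it is judged:
On the way, in this order (a step that is already met when the one before it is completed fails the run):
1. the crank is fully down over the square shaft, the shaft fully out in its socket (z of crank_foot in the frame of shaft_base below 0.004 m and horizontal distance between crank_foot and shaft_base below 0.004 m and angle between crank_foot's own z axis and vertical below 0.1 rad and value of joint shaft below 0.004 m), for 0.3 s.
2. with the crank still on the shaft, the pointer is level with the green clip (within 6 mm) (z of pointer in the frame of green_mark between -0.006 and 0.006 m and z of crank_foot in the frame of shaft_base below 0.01 m and horizontal distance between crank_foot and shaft_base below 0.006 m), for 0.3 s.
At the end, for the whole second after the job is handed in: The pointer is within 6 mm of the height of the green clip's centre, and the crank stands upright, at rest, foot down on the red mat with its foot's centre within 45 mm of the mat's centre (z of pointer in the frame of green_mark between -0.006 and 0.006 m and horizontal distance between crank_foot and mat below 0.045 m and height (world z) of crank_foot below 0.008 m and angle between crank_foot's own z axis and vertical below 0.1 rad and linear speed of crank below 0.02 m/s); the robot touches nothing.
It fails at once if the sprung shaft is rammed in by more than 8 mm (over about 18 N) (value of joint shaft above 0.008 m).
It fails at once if the bell, the salt shaker or the sauce cup is moved more than 25 mm (distance of any of bell, salt, cup from where it was at the start of the episode above 0.025 m).
It also fails if it takes over 72 s, if anything falls off the work surface, if the arm or the gripper's body presses on something with over 40 N, if the wrist force passes 120 N, or if a joint passes its speed limit or range.

## Working session

There is one attempt and no reset: what is moved stays moved. The work goes in short steps, Python scripts to look and compute and a tool call to move; the robot and the scene stay as the last step left them, time stands still between calls to the robot, and variables do not carry over. Pictures are saved under pics/ and viewed, about 8 in all and at most 12, crops included, and the job is handed in when it is done.

Besides the shell and the picture viewer there is one more tool, called after "Request:" in YAML: its name, and indented under it one key for each argument. jog_arm: Moves the arm, as the interface text tells. Its arguments: {"type":"object","properties":{"rows":{"type":"array","items":{"type":"array","items":{"type":"number"}}},"force":{"type":"number"}},"required":["rows"]}

```bash
mkdir -p pics; ls; python3 - <<'E'
from workcell import monitor, imaging, bot
import cv2
s=monitor.read_state(); print(s)
print(bot.pinch_z)
for n in("scene","top","wrist"):
    im=imaging.read_camera(n); cv2.imwrite(f"pics/{n}0.png",im); print(n,imaging.camera_params(n))
E
```

```text
pics
{'time': 0.0, 'q': array([ 1.26310659e+00,  2.64774986e-01,  1.60538728e+00,  5.19948223e-06,
        1.27370173e+00, -3.68943455e-02]), 'joint_vel': array([-3.49497845e-04,  5.04898981e-04, -6.78964002e-04,  1.04830653e-03,
       -6.51460144e-05, -2.03685502e-03]), 'joint_torque': array([ 2.52564445e-03, -5.15080619e+01, -3.67325306e+01,  2.47375310e-04,
        1.25480312e-02,  1.43468912e-05]), 'tool_pos': array([0.18033364, 0.64969837, 0.22994015]), 'tcp_rot': array([ 0.21081607,  1.56071798, -0.21433874]), 'wrist_force': array([0.16913802, 0.98230982, 0.16449272]), 'torque': array([-0.05720614, -0.00961269,  0.00415238]), 'width': 0.9998639364010627}
0.0187
scene {'fx': 405.6245353227694, 'fy': 405.6245353227694, 'cx': 319.44913702693907, 'cy': 202.1249670129932, 'k1': 0.027967355384914287, 'T': array([[ 0.46131474, -0.57180397,  0.67840175, -0.20361954],
       [-0.88707661, -0.31177177,  0.34043128, -0.3591425 ],
       [ 0.01684656, -0.75884029, -0.65105884,  0.86100076],
       [ 0.        ,  0.        ,  0.        ,  1.        ]])}
top {'fx': 378.91383534309807, 'fy':
[... 241 characters left out ...]
34e-02,
         3.69352240e-03],
       [-6.39146587e-04, -2.01847438e-01, -9.79416767e-01,
         1.21493283e+00],
       [ 0.00000000e+00,  0.00000000e+00,  0.00000000e+00,
         1.00000000e+00]])}
wrist {'fx': 292.07726930767996, 'fy': 292.07726930767996, 'cx': 322.21298496296635, 'cy': 195.29969105743976, 'k1': 0.002304540866490654, 'T_tool_cam': array([[ 2.45527639e-04, -2.99936400e-01,  9.53959169e-01,
        -1.42987283e-01],
       [ 9.99999954e-01,  2.41987852e-04, -1.81293569e-04,
        -5.66655708e-06],
       [-1.76469990e-04,  9.53959170e-01,  2.99936446e-01,
        -7.53802136e-02],
       [ 0.00000000e+00,  0.00000000e+00,  0.00000000e+00,
         1.00000000e+00]])}
```

View pics/scene0.png

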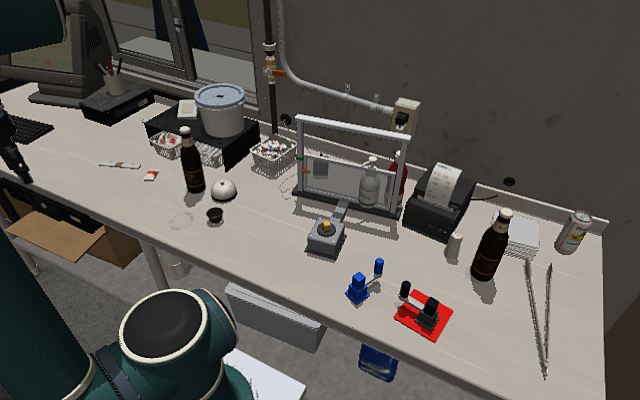

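View pics/top0.png

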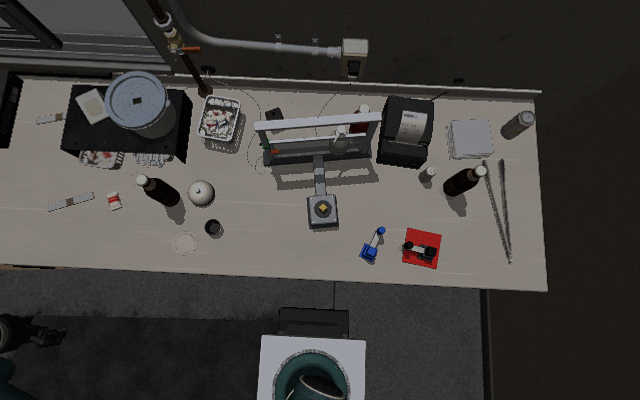

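The scene view shows the grey winder at (326,238), the orange pointer at (306,170) and the green clip at (299,157). The black crank is on the red mat, hub at (430,312) and knob at (404,288); the top view has the hub at (431,254) and the knob at (407,246).

Candidates for the crank:
- Blue look-alike: scene (358,288), top (370,252).
- Black crank on the red mat: scene (428,315). This one matches the description, so I'll check it in a close crop.

```bash
cat > h.py <<'E'
import numpy as np, cv2
from scipy.spatial.transform import Rotation as R
from workcell import monitor, imaging
def cam(n):
    p=imaging.camera_params(n)
    if n=="wrist":
        s=monitor.read_state(); T=np.eye(4); T[:3,:3]=R.from_rotvec(s["tcp_rot"]).as_matrix(); T[:3,3]=s["tool_pos"]
        p["T"]=T@p["T_tool_cam"]
    return p
def ray(p,u,v):
    d=np.array([(u-p["cx"])/p["fx"],(v-p["cy"])/p["fy"]]); x=d.copy()
    for _ in range(8): x=d/(1+p["k1"]*(x@x))
    r=p["T"][:3,:3]@np.array([*x,1]); return p["T"][:3,3],r/np.linalg.norm(r)
def onz(p,u,v,z):
    o,r=ray(p,u,v); return o+r*(z-o[2])/r[2]
def tri(*L):
    A=np.zeros((3,3));b=np.zeros(3)
    for p,u,v in L:
        o,r=ray(p,u,v);M=np.eye(3)-np.outer(r,r);A+=M;b+=M@o
    x=np.linalg.solve(A,b)
    return x,[round(1e3*float(np.linalg.norm((np.eye(3)-np.outer(r,r))@(x-o))),1) for o,r in(ray(*l) for l in L)]
def proj(p,X):
    c=p["T"][:3,:3].T@(np.asarray(X)-p["T"][:3,3]); s=c[:2]/c[2]; s=s*(1+p["k1"]*(s@s))
    return np.array([p["cx"]+p["fx"]*s[0],p["cy"]+p["fy"]*s[1]])
E
python3 - <<'E'
from h import *
S=cv2.imread("pics/scene0.png");T=cv2.imread("pics/top0.png");ps=cam("scene");pt=cam("top")
def blobs(im,f,name,mn=4):
    h=cv2.cvtColor(im,cv2.COLOR_BGR2HSV).astype(int);m=f(h[...,0],h[...,1],h[...,2]).astype(np.uint8)
    n,_,st,c=cv2.connectedComponentsWithStats(m)
    for i in range(1,n):
        if st[i,4]>=mn: print(name,c[i].round(1),st[i])
for im,n in((S,"scene"),(T,"top")):
    blobs(im,lambda h,s,v:(h>45)&(h<80)&(s>120)&(v>60),n+" green")
    blobs(im,lambda h,s,v:(h>5)&(h<16)&(s>150)&(v>120),n+" orange")
    blobs(im,lambda h,s,v:(h>17)&(h<32)&(s>100)&(v>100),n+" brass",10)
    blobs(im,lambda h,s,v:((h<4)|(h>176))&(s>180)&(v>120),n+" red",200)
a=cv2.resize(S[215:345,290:480],None,fx=4,fy=4,interpolation=cv2.INTER_CUBIC)[:520,:800]
b=cv2.resize(T[180:280,300:490],None,fx=4,fy=4,interpolation=cv2.INTER_CUBIC)
cv2.imwrite("pics/c1.png",cv2.resize(np.vstack([a[100:],b[:,:a.shape[1]]]),None,fx=.7,fy=.7))
E
```

```text
scene green [298.1 157.3] [296 156   6   3   7]
scene orange [276.  70.] [272  70   9   1   9]
scene orange [305.3 170.6] [302 169   8   4  16]
scene brass [270.4  66.3] [266  65  10   4  27]
scene brass [326.4 223.4] [323 221   8   6  35]
scene red [427.  321.7] [394 303  59  40 678]
top green [262.2 146.2] [262 145   2   3   4]
top brass [322.5 206.9] [319 204   8   7  30]
top red [422.7 244.9] [402 228  39  41 667]
```

View pics/c1.png

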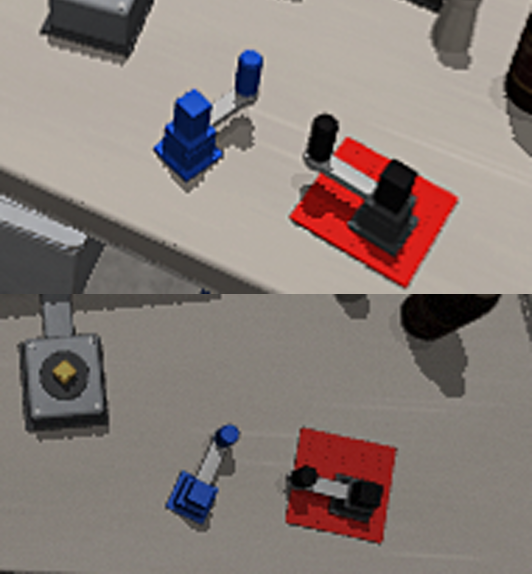

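The crop confirms the choice: the black crank stands on the red mat with its hub at the right and its knob at the upper left. The blue one next to it stays untouched. The brass square shows as a diamond on the collar.

```bash
python3 - <<'E'
from h import *
np.set_printoptions(precision=4,suppress=True)
ps=cam("scene");pt=cam("top")
for n,a,b in(("grip top",(432.5,301.4),(431.4,251.4)),("knob top",(405.4,282.9),(408.2,244.3)),("shaft top",(326.4,223.4),(322.5,206.9)),("green",(298.1,157.3),(262.2,146.2))):
    print(n,tri((ps,*a),(pt,*b)))
for X in ("top",): print("mat", onz(pt,422.,248,.004))
T=cv2.imread("pics/top0.png");h=cv2.cvtColor(T,cv2.COLOR_BGR2HSV);m=(((h[...,0]<6)|(h[...,0]>174))&(h[...,1]>150)).astype(np.uint8);m[:, :395]=0;m[:,450:]=0;m[:220]=0
r=cv2.minAreaRect(cv2.findNonZero(m));print(r,onz(pt,*r[0],.004))
for v in cv2.boxPoints(r):print(onz(pt,*v,.004))
for n,u,v,z in(("bell",201,192,.05),("cup",213,228,.029),("salt",428,175,.08),("blue grip",370,250,.07),("post",265,125,.284),("post2",378,115,.284)): print(n,onz(pt,u,v,z))
s=monitor.read_state();print(R.from_rotvec(s["tcp_rot"]).as_matrix())
E
```

```text
grip top (array([ 0.42  , -0.3402,  0.0819]), [2.3, 2.3])
knob top (array([ 0.4368, -0.2695,  0.0878]), [1.8, 1.8])
shaft top (array([ 0.5372, -0.0098,  0.0812]), [0.6, 0.6])
green (array([0.7014, 0.1763, 0.1427]), [3.1, 3.1])
mat [ 0.4345 -0.3318  0.004 ]
((421.4324645996094, 247.90541076660156), (35.01698303222656, 35.51017761230469), 9.462322235107422) [ 0.4347 -0.33    0.004 ]
[ 0.3855 -0.2662  0.004 ]
[ 0.4975 -0.2845  0.004 ]
[ 0.4846 -0.3947  0.004 ]
[ 0.3732 -0.3745  0.004 ]
bell [0.5709 0.3746 0.05  ]
cup [0.4617 0.3308 0.029 ]
salt [ 0.6538 -0.3308  0.08  ]
blue grip [ 0.4148 -0.1578  0.07  ]
post [0.7092 0.1531 0.284 ]
post2 [ 0.752  -0.1412  0.284 ]
[[-0.0005  0.2675  0.9636]
 [-0.0017  0.9635 -0.2675]
 [-1.     -0.0018 -0.0001]]
```

Request:
jog_arm:
  rows:
    - [-0.05, -0.28, 0.26, 0.6, 0, 0, 100]
    - [-0.05, -0.54, 0.52, 1.3, 0, 0, 100]
    - [-0.05, -0.54, 0.52, 1.3, 0, 0, 100]
    - [-0.05, -0.54, 0.52, 1.3, 0, 0, 100]
    - [-0.05, -0.54, 0.52, 1.3, 0, 0, 100]
    - [-0.05, -0.54, 0.52, 1.3, 0, 0, 100]
    - [-0.05, -0.54, 0.52, 1.3, 0, 0, 100]
    - [-0.05, -0.54, 0.52, 1.3, 0, 0, 100]
    - [-0.05, -0.54, 0.52, 1.3, 0, 0, 100]
    - [-0.05, -0.54, 0.52, 1.3, 0, 0, 100]
    - [-0.05, -0.54, 0.52, 1.3, 0, 0, 100]
    - [-0.05, -0.54, 0.52, 1.3, 0, 0, 100]
    - [-0.05, -0.54, 0.52, 1.3, 0, 0, 100]
    - [-0.05, -0.54, 0.52, 1.3, 0, 0, 100]
    - [-0.05, -0.54, 0.52, 1.3, 0, 0, 100]
    - [-0.05, -0.54, 0.52, 1.3, 0, 0, 100]
    - [-0.05, -0.54, 0.52, 1.3, 0, 0, 100]
    - [-0.05, -0.54, 0.52, 1.3, 0, 0, 100]
    - [-0.05, -0.54, 0.52, 1.3, 0, 0, 100]
    - [-0.05, -0.54, 0.52, 1.3, 0, 0, 100]

```text
time: 2.15
tool_pos: [0.5365, -0.0081, 0.2812]
tcp_rot: [1.206, 1.21, -1.209]
wrist_force: [-0.5, 0.2, -0.2]
width: 1.001
```

```bash
python3 - <<'E'
from h import *
p=cam("wrist");s=monitor.read_state();print(s["q"],s["tool_pos"],s["time"])
im=imaging.read_camera("wrist");cv2.imwrite("pics/w1.png",im)
np.save("w1T.npy",p["T"])
print(proj(p,[.537,-.010,.084]))
h=cv2.cvtColor(im,cv2.COLOR_BGR2HSV).astype(int);m=((h[...,0]>14)&(h[...,0]<34)&(h[...,1]>90)&(h[...,2]>80)).astype(np.uint8)
n,l,st,c=cv2.connectedComponentsWithStats(m)
for i in range(1,n):
    if st[i,4]>60: print(c[i],st[i],cv2.minAreaRect(cv2.findNonZero((l==i).astype(np.uint8))))
E
```

```text
[-6.05021186e-02 -2.69208844e-02  1.83553094e+00 -1.63626136e-03
  1.33349060e+00 -6.23081762e-02] [ 0.5364678  -0.00810545  0.28116985] 2.15
[321.67967928 172.00349625]
[323.6835443  170.13924051] [312 158  23  24 316] ((323.7500305175781, 170.25001525878906), (16.970561981201172, 17.677669525146484), 45.0)
```

View pics/w1.png

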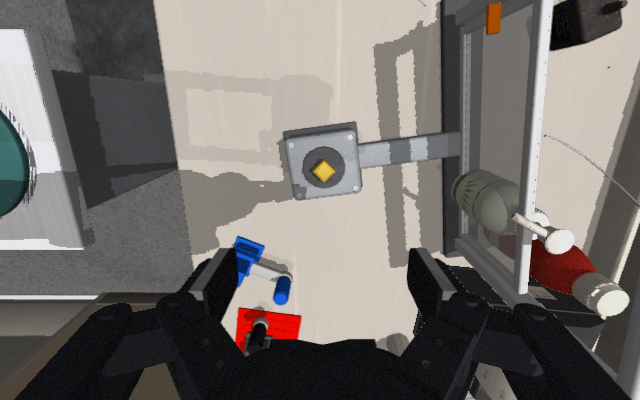

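The wrist view shows the brass square at (324,170), standing as a diamond at roughly 45°. I'll lower the tool for a finer second view.

Request:
jog_arm:
  rows:
    - [0.05, 0, 0, 0, 0, 0, 100]
    - [0.1, 0, 0, 0, 0, 0, 100]
    - [0.1, 0, 0, 0, 0, 0, 100]
    - [0.1, 0, 0, 0, 0, 0, 100]
    - [0.1, 0, 0, 0, 0, 0, 100]

```text
time: 2.7
tool_pos: [0.5387, -0.0082, 0.1845]
tcp_rot: [1.208, 1.206, -1.205]
wrist_force: [0.7, 0.8, 0.8]
width: 0.998
```

```bash
python3 - <<'E'
from h import *
p=cam("wrist");s=monitor.read_state();print(s["q"],s["tool_pos"],s["time"])
im=imaging.read_camera("wrist");cv2.imwrite("pics/w2.png",im)
np.save("w2T.npy",p["T"])
h=cv2.cvtColor(im,cv2.COLOR_BGR2HSV).astype(int);m=((h[...,0]>14)&(h[...,0]<34)&(h[...,1]>90)&(h[...,2]>60)).astype(np.uint8)
n,l,st,c=cv2.connectedComponentsWithStats(m)
i=1+np.argmax(st[1:,4]);print(c[i],st[i])
p1=dict(p);p1["T"]=np.load("w1T.npy")
print("tri",tri((p1,323.7,170.1),(p,*c[i])))
ys,xs=np.nonzero(l==i)
P=np.array([onz(p,u,v,.081)[:2] for u,v in zip(xs,ys)])
r=cv2.minAreaRect((P*1e3).astype(np.float32));print(r)
print(onz(p,*c[i],.081))
x,y=int(c[i][0]),int(c[i][1]);cr=im[y-50:y+50,x-65:x+65];cv2.imwrite("pics/c2.png",cv2.resize(cr,None,fx=5,fy=5,interpolation=cv2.INTER_NEAREST));print(x-65,y-50)
E
```

```text
[-6.04202104e-02  3.87550599e-02  1.95032503e+00 -1.79788039e-03
  1.14799343e+00 -6.22541002e-02] [ 0.53871389 -0.00821447  0.18445392] 2.7
[320.79270315 193.04311774] [306 177  31  33 603]
tri (array([ 0.53931474, -0.01043322,  0.07164334]), [0.2, 0.2])
((539.2328491210938, -7.852057456970215), (22.668458938598633, 21.825075149536133), 45.86122512817383)
[ 0.53915817 -0.00754275  0.081     ]
255 143
```

View pics/c2.png

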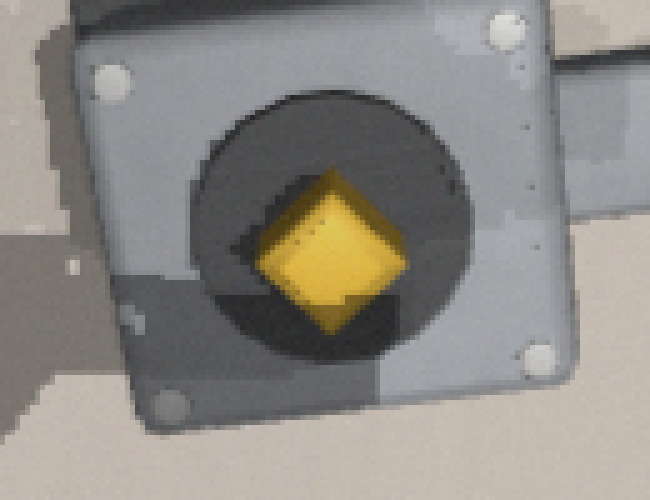

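```bash
python3 - <<'E'
from h import *
p=cam("wrist");p["T"]=np.load("w2T.npy")
L,B,Q=[onz(p,255+u/5-.1,143+v/5-.1,.081)[:2] for u,v in((258,265),(330,335),(408,262))]
for a,b in((L,B),(B,Q),(L,Q)): d=b-a;print(np.linalg.norm(d),np.degrees(np.arctan2(d[1],d[0])))
print((L+Q)/2, onz(p,255+332/5-.1,143+225/5-.1,.062))
# edge-based angle: lower contour of blob
im=cv2.imread("pics/w2.png");h=cv2.cvtColor(im,cv2.COLOR_BGR2HSV).astype(int);m=((h[...,0]>14)&(h[...,0]<34)&(h[...,1]>90)&(h[...,2]>60))
lb=[];rb=[]
for u in range(308,336):
    v=np.nonzero(m[150:240,u])[0]
    if len(v):
        X=onz(p,u,150+v.max()+.5,.081)[:2]
        (lb if u<319 else rb if u>323 else []).append(X)
for E_ in(lb,rb):
    f=cv2.fitLine(np.float32(E_),cv2.DIST_HUBER,0,1e-4,1e-4).ravel();print(np.degrees(np.arctan2(f[1],f[0])))
E
```

```text
0.018350264325623894 -45.948436222663005
0.01948723460194385 44.99241461417158
0.026546956807213643 1.2716189113858305
[ 0.53978613 -0.00990883] [ 0.53964257 -0.00830619  0.062     ]
-42.75314
46.911568
```

Request:
jog_arm:
  rows:
    - [-0.04, -0.02, 0.03, 0.05, 0, 0, 100]
    - [-0.06, -0.12, 0.33, 0.22, 0, 0, 100]
    - [-0.06, -0.12, 0.33, 0.22, 0, 0, 100]
    - [-0.06, -0.12, 0.33, 0.22, 0, 0, 100]
    - [-0.06, -0.12, 0.33, 0.22, 0, 0, 100]
    - [-0.06, -0.12, 0.33, 0.22, 0, 0, 100]
    - [-0.06, -0.12, 0.33, 0.22, 0, 0, 100]
    - [-0.06, -0.12, 0.33, 0.22, 0, 0, 100]
    - [-0.06, -0.12, 0.33, 0.22, 0, 0, 100]
    - [-0.06, -0.12, 0.33, 0.22, 0, 0, 100]
    - [-0.06, -0.12, 0.33, 0.22, 0, 0, 100]
    - [-0.06, -0.12, 0.33, 0.22, 0, 0, 100]

```text
time: 3.95
tool_pos: [0.4202, -0.3375, 0.2455]
tcp_rot: [1.368, 1.093, -1.362]
wrist_force: [-0.4, -0.2, -0.1]
width: 1.004
```

```bash
python3 - <<'E'
from h import *
p=cam("wrist");s=monitor.read_state();print(s["q"],s["tool_pos"],s["time"])
im=imaging.read_camera("wrist");cv2.imwrite("pics/w3.png",im)
np.save("w3T.npy",p["T"])
x,y=proj(p,[.423,-.32,.06]).astype(int);print(x,y)
cr=im[y-75:y+75,x-100:x+100];cv2.imwrite("pics/c3.png",cv2.resize(cr,None,fx=4,fy=4,interpolation=cv2.INTER_NEAREST));print(x-100,y-75)
E
```

```text
[-0.72440115 -0.00715384  1.88161565  0.0026285   1.26100199 -0.50926191] [ 0.42024201 -0.33745459  0.24545346] 3.95
319 157
219 82
```

View pics/c3.png

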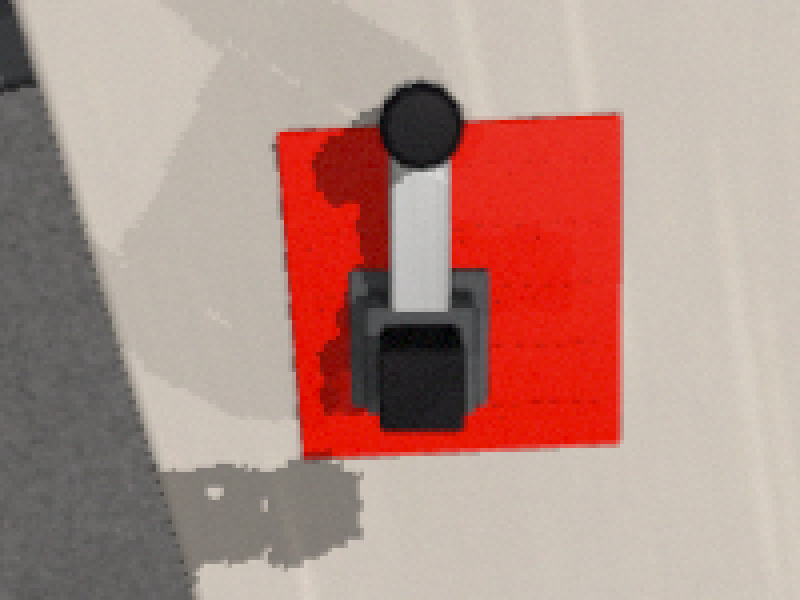

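The crank is well aligned with the tool: grip-block top face centred at crop (422,390), knob top at (422,125). The hub flange stands on the left part of the mat.

```bash
python3 - <<'E'
from h import *
np.set_printoptions(precision=4,suppress=True)
p=cam("wrist");s=monitor.read_state();p["T"]=np.load("w3T.npy")
f=lambda u,v:(219+u/4-.125,82+v/4-.125)
g=onz(p,*f(422,390),.078);k=onz(p,*f(422,125),.088);print(g,k,np.linalg.norm((k-g)[:2]),"yaw",np.degrees(np.arctan2(*(k-g)[1::-1])))
print(tri((p,*f(422,390)),(cam("scene"),432.5,301.4),(cam("top"),431.4,251.4)))
print(tri((p,*f(422,125)),(cam("scene"),405.4,282.9),(cam("top"),408.2,244.3)))
a,b=onz(p,*f(390,300),.042),onz(p,*f(390,180),.042);print("arm edge yaw",np.degrees(np.arctan2(*(b-a)[1::-1])))
print("mat",np.mean([onz(p,*f(*c),.004) for c in((278,132),(621,115),(620,443),(303,458))],0))
Rm=R.from_rotvec(s["tcp_rot"]).as_matrix();print("tool y yaw",np.degrees(np.arctan2(Rm[1,1],Rm[0,1])))
print("delta tool", Rm.T@(np.array([g[0],g[1],.064-.0187])-s["tool_pos"]))
E
```

```text
[ 0.4243 -0.3413  0.078 ] [ 0.439  -0.2727  0.088 ] 0.0701875750505553 yaw 77.88158389485997
(array([ 0.4223, -0.3408,  0.0789]), [2.0, 1.8, 3.5])
(array([ 0.438 , -0.2707,  0.0861]), [2.3, 1.0, 3.0])
arm edge yaw 77.29338919049059
mat [ 0.4391 -0.3305  0.004 ]
tool y yaw -12.360725717083556
delta tool [0.1999 0.0037 0.0028]
```

Request:
jog_arm:
  force: 60
  rows:
    - [0.05, 0.004, 0.003, 0, 0, 0, 80]
    - [0.1, 0.004, 0.003, 0, 0, 0, 80]
    - [0.15, 0.004, 0.003, 0, 0, 0, 80]
    - [0.18, 0.004, 0.003, 0, 0, 0, 80]
    - [0.199, 0.004, 0.003, 0, 0, 0, 80]
    - [0.199, 0.004, 0.003, 0, 0, 0, 80]
    - [0.199, 0.004, 0.003, 0, 0, 0, 80]
    - [0.199, 0.004, 0.003, 0, 0, 0, 20]
    - [0.199, 0.004, 0.003, 0, 0, 0, 0]
    - [0.199, 0.004, 0.003, 0, 0, 0, 0]
    - [0.199, 0.004, 0.003, 0, 0, 0, 0]
    - [0.199, 0.004, 0.003, 0, 0, 0, 0]
    - [0.199, 0.004, 0.003, 0, 0, 0, 0]
    - [0.199, 0.004, 0.003, 0, 0, 0, 0]

```text
time: 5.4
tool_pos: [0.425, -0.3423, 0.0476]
tcp_rot: [1.368, 1.092, -1.362]
wrist_force: [-2.4, 0.6, 6.9]
width: 0.269
```

Request:
jog_arm:
  rows:
    - [-0.03, 0, 0, 0, 0, 0, 0]
    - [-0.08, 0, 0, 0, 0, 0, 0]
    - [-0.13, 0, 0, 0, 0, 0, 0]
    - [-0.15, 0, 0, -0.1, 0, 0, 0]
    - [-0.15, 0.0, -0.04, -0.25, 0, 0, 0]
    - [-0.15, 0.005, -0.07, -0.4, 0, 0, 0]
    - [-0.15, 0.01, -0.1, -0.55, 0, 0, 0]
    - [-0.15, 0.015, -0.13, -0.7, 0, 0, 0]
    - [-0.15, 0.015, -0.16, -0.85, 0, 0, 0]
    - [-0.15, 0.02, -0.19, -1.0, 0, 0, 0]
    - [-0.15, 0.025, -0.22, -1.15, 0, 0, 0]
    - [-0.15, 0.03, -0.25, -1.3, 0, 0, 0]
    - [-0.15, 0.035, -0.28, -1.45, 0, 0, 0]
    - [-0.15, 0.04, -0.31, -1.6, 0, 0, 0]
    - [-0.15, 0.04, -0.33, -1.75, 0, 0, 0]
    - [-0.15, 0.041, -0.345, -1.9, 0, 0, 0]
    - [-0.15, 0.041, -0.35, -2.05, 0, 0, 0]
    - [-0.15, 0.041, -0.35, -2.2, 0, 0, 0]
    - [-0.15, 0.041, -0.35, -2.35, 0, 0, 0]
    - [-0.15, 0.041, -0.35, -2.5, 0, 0, 0]

```text
time: 7.4
tool_pos: [0.5383, -0.0084, 0.1964]
tcp_rot: [-0.566, 1.492, 0.559]
wrist_force: [-0.6, 0.2, -1.7]
width: 0.272
```

```bash
cat > t.py <<'E'
from h import *
np.set_printoptions(precision=4,suppress=True)
s=monitor.read_state();Rm=R.from_rotvec(s["tcp_rot"]).as_matrix()
print(s["time"],s["tool_pos"],"F",s["wrist_force"],"M",s["torque"],"w",round(s["width"],3),"q1,5,6",s["q"][[0,4,5]])
print("y-yaw",np.degrees(np.arctan2(Rm[1,1],Rm[0,1])),"x axis",Rm[:,0])
t=np.array([0.5403,-0.0084,s["tool_pos"][2]]);print("tool shift to shaft",Rm.T@(t-s["tool_pos"]))
E
python3 t.py
```

```text
7.4 [ 0.5383 -0.0084  0.1964] F [-0.5625  0.2046 -1.7429] M [ 0.0221 -0.0118 -0.0219] w 0.272 q1,5,6 [-0.0603  1.1695 -2.3497]
y-yaw 131.23533810324508 x axis [ 0.0056 -0.0029 -1.    ]
tool shift to shaft [ 0.     -0.0013  0.0015]
```

Request:
jog_arm:
  rows:
    - [0.02, -0.001, 0.0015, -0.035, 0, 0, 0]
    - [0.04, -0.0013, 0.0015, -0.069, 0, 0, 0]
    - [0.055, -0.0013, 0.0015, -0.069, 0, 0, 0]
    - [0.062, -0.0013, 0.0015, -0.069, 0, 0, 0]
    - [0.062, -0.0013, 0.0015, -0.069, 0, 0, 0]
    - [0.062, -0.0013, 0.0015, -0.069, 0, 0, 0]
    - [0.062, -0.0013, 0.0015, -0.069, 0, 0, 0]

```text
time: 8.1
tool_pos: [0.5416, -0.0087, 0.1356]
tcp_rot: [-0.62, 1.476, 0.611]
wrist_force: [0.8, 0.9, -3.5]
width: 0.27
```

```bash
python3 t.py; python3 - <<'E'
from h import *
S=imaging.read_camera("scene");W=imaging.read_camera("wrist");cv2.imwrite("pics/s4.png",S);cv2.imwrite("pics/w4.png",W)
p=cam("scene");x,y=proj(p,[.54,-.009,.1]).astype(int);print(x,y)
a=cv2.resize(S[y-60:y+60,x-60:x+60],(480,480),interpolation=cv2.INTER_CUBIC)
cv2.imwrite("pics/c4.png",a)
E
```

```text
8.1 [ 0.5416 -0.0087  0.1356] F [ 0.7996  0.9146 -3.4861] M [0.0452 0.0279 0.0429] w 0.27 q1,5,6 [-0.0604  1.0512 -2.4182]
y-yaw 135.1745847185561 x axis [ 0.0077 -0.003  -1.    ]
tool shift to shaft [-0.      0.0011 -0.0007]
326 217
```

View pics/c4.png

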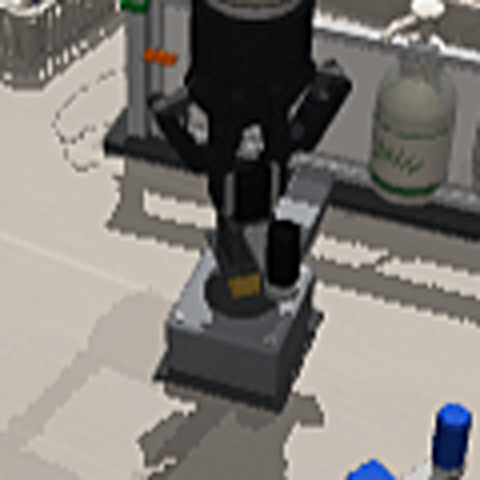

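The crop shows the crank held above the shaft, brass still visible at crop (243,285) under the flange. I'll feel my way down.

Request:
jog_arm:
  rows:
    - [0.002, 0.001, -0.001, 0, 0, 0, 0]
    - [0.004, 0.001, -0.001, 0, 0, 0, 0]
    - [0.006, 0.001, -0.001, 0, 0, 0, 0]
    - [0.008, 0.001, -0.001, 0, 0, 0, 0]
    - [0.01, 0.001, -0.001, 0, 0, 0, 0]
    - [0.011, 0.001, -0.001, 0, 0, 0, 0]
    - [0.012, 0.001, -0.001, 0, 0, 0, 0]
    - [0.012, 0.001, -0.001, 0, 0, 0, 0]

```text
time: 9.0
tool_pos: [0.5401, -0.0086, 0.1238]
tcp_rot: [-0.62, 1.476, 0.611]
wrist_force: [-1.0, 0.4, 0.6]
width: 0.273
```

```bash
python3 t.py
```

```text
9.0 [ 0.5401 -0.0086  0.1238] F [-0.9792  0.3907  0.5582] M [0.1067 0.3654 0.0062] w 0.273 q1,5,6 [-0.0605  1.0284 -2.4184]
y-yaw 135.17865670013128 x axis [ 0.0073 -0.0029 -1.    ]
tool shift to shaft [ 0.     -0.      0.0003]
```

Request:
jog_arm:
  rows:
    - [0, 0.0005, -0.0005, 0, 0, 0, 0]
    - [0, 0.001, -0.001, 0, 0, 0, 0]
    - [0, 0.001, -0.001, 0, 0, 0, 0]

```text
time: 9.3
tool_pos: [0.5385, -0.0086, 0.1236]
tcp_rot: [-0.62, 1.476, 0.612]
wrist_force: [0.5, -0.3, -3.2]
width: 0.269
```

```bash
python3 t.py;sleep 0; python3 t.py | head -1
```

```text
9.3 [ 0.5385 -0.0086  0.1236] F [ 0.4633 -0.2677 -3.2001] M [ 0.0422 -0.0108 -0.0123] w 0.269 q1,5,6 [-0.0606  1.0278 -2.4186]
y-yaw 135.18649553457078 x axis [ 0.0072 -0.0029 -1.    ]
tool shift to shaft [ 0.     -0.0011  0.0014]
9.3 [ 0.5385 -0.0086  0.1236] F [ 0.4633 -0.2677 -3.2001] M [ 0.0422 -0.0108 -0.0123] w 0.269 q1,5,6 [-0.0606  1.0278 -2.4186]
```

The contact has gone: Fz is back to the crank's weight and the moments are near zero. Continuing down gently.

Request:
jog_arm:
  rows:
    - [0.001, 0, 0, 0, 0, 0, 0]
    - [0.002, 0, 0, 0, 0, 0, 0]
    - [0.003, 0, 0, 0, 0, 0, 0]
    - [0.004, 0, 0, 0, 0, 0, 0]
    - [0.005, 0, 0, 0, 0, 0, 0]
    - [0.005, 0, 0, 0, 0, 0, 0]

```text
time: 9.9
tool_pos: [0.5384, -0.0087, 0.1183]
tcp_rot: [-0.62, 1.476, 0.612]
wrist_force: [-0.9, -0.3, -3.4]
width: 0.274
```

```bash
python3 t.py
```

```text
9.9 [ 0.5384 -0.0087  0.1183] F [-0.8736 -0.2519 -3.3843] M [ 0.0165 -0.0351 -0.0057] w 0.274 q1,5,6 [-0.0607  1.0179 -2.4186]
y-yaw 135.1851593382541 x axis [ 0.0069 -0.003  -1.    ]
tool shift to shaft [ 0.     -0.0011  0.0015]
```

Request:
jog_arm:
  rows:
    - [0.002, 0, 0, 0, 0, 0, 0]
    - [0.004, 0, 0, 0, 0, 0, 0]
    - [0.006, 0, 0, 0, 0, 0, 0]
    - [0.008, 0, 0, 0, 0, 0, 0]
    - [0.0095, 0, 0, 0, 0, 0, 0]
    - [0.011, 0, 0, 0, 0, 0, 0]
    - [0.011, 0, 0, 0, 0, 0, 0]

```text
time: 10.6
tool_pos: [0.5383, -0.0087, 0.107]
tcp_rot: [-0.62, 1.477, 0.612]
wrist_force: [0.1, 0.1, -3.4]
width: 0.273
```

```bash
python3 t.py
```

```text
10.6 [ 0.5383 -0.0087  0.107 ] F [ 0.0752  0.095  -3.3949] M [ 0.0517 -0.0041  0.0419] w 0.273 q1,5,6 [-0.0608  0.9963 -2.4186]
y-yaw 135.18821479381978 x axis [ 0.0064 -0.0031 -1.    ]
tool shift to shaft [ 0.     -0.0012  0.0017]
```

Request:
jog_arm:
  rows:
    - [0.0005, 0, 0, 0, 0, 0, 0]
    - [0.001, 0, 0, 0, 0, 0, 0]
    - [0.0015, 0, 0, 0, 0, 0, 0]
    - [0.002, 0, 0, 0, 0, 0, 0]
    - [0.002, 0, 0, 0, 0, 0, 0]
    - [0.002, 0, 0, 0, 0, 0, 0]
    - [0.002, 0, 0, 0, 0, 0, 0]

```text
time: 11.3
tool_pos: [0.5386, -0.0087, 0.1059]
tcp_rot: [-0.62, 1.476, 0.612]
wrist_force: [-1.9, 0.4, 5.5]
width: 0.271
```

```bash
python3 t.py; cat > pt.py <<'E'
from h import *
ps=cam("scene");S=imaging.read_camera("scene");h=cv2.cvtColor(S,cv2.COLOR_BGR2HSV).astype(int)[140:185,285:325]
def c(m):
    ys,xs=np.nonzero(m);return (xs.mean()+285,ys.mean()+140,len(xs)) if len(xs) else None
g=c((h[...,0]>45)&(h[...,0]<85)&(h[...,1]>90)&(h[...,2]>40));o=c((h[...,0]>3)&(h[...,0]<18)&(h[...,1]>130)&(h[...,2]>100))
print("green",g,"orange",o)
# vertical plane of the screen through posts, world normal ~ unit +x
yaw=np.radians(8.3);n=np.array([np.cos(yaw),np.sin(yaw),0]);P0=np.array([.538,-.009,0])+n*.188
for q in(g,o):
    if q: O,r=ray(ps,q[0],q[1]);print(O+r*((P0-O)@n)/(r@n))
E
python3 pt.py
```

```text
11.3 [ 0.5386 -0.0087  0.1059] F [-1.9153  0.4298  5.5017] M [0.2074 0.7664 0.0032] w 0.271 q1,5,6 [-0.0608  0.9936 -2.4186]
y-yaw 135.18639313064608 x axis [ 0.007 -0.003 -1.   ]
tool shift to shaft [ 0.     -0.001   0.0014]
green (np.float64(299.6666666666667), np.float64(157.57142857142858), 21) orange (np.float64(305.54545454545456), np.float64(170.72727272727272), 22)
[0.70222798 0.1675922  0.14437882]
[0.70500385 0.14856433 0.09883692]
```

Request:
jog_arm:
  rows:
    - [-0.0005, 0, 0, 0.1, 0, 0, 0]
    - [-0.0005, 0, 0, 0.25, 0, 0, 0]
    - [-0.0005, 0, 0, 0.4, 0, 0, 0]
    - [-0.0005, 0, 0, 0.55, 0, 0, 0]
    - [-0.0005, 0, 0, 0.7, 0, 0, 0]
    - [-0.0005, 0, 0, 0.85, 0, 0, 0]
    - [-0.0005, 0, 0, 1.0, 0, 0, 0]
    - [-0.0005, 0, 0, 1.15, 0, 0, 0]
    - [-0.0005, 0, 0, 1.3, 0, 0, 0]
    - [-0.0005, 0, 0, 1.3, 0, 0, 0]

```text
time: 12.35
tool_pos: [0.5387, -0.009, 0.106]
tcp_rot: [0.399, 1.525, -0.402]
wrist_force: [0.3, -0.8, -2.1]
width: 0.271
```

```bash
python3 t.py; python3 pt.py
```

```text
12.35 [ 0.5387 -0.009   0.106 ] F [ 0.2985 -0.8433 -2.082 ] M [-0.1951 -0.0519 -0.0035] w 0.271 q1,5,6 [-0.0608  0.9934 -1.1183]
y-yaw 60.70822197695582 x axis [ 0.0074 -0.0036 -1.    ]
tool shift to shaft [0.     0.0013 0.0011]
green (np.float64(299.6666666666667), np.float64(157.57142857142858), 21) orange (np.float64(305.54545454545456), np.float64(170.72727272727272), 22)
[0.70222798 0.1675922  0.14437882]
[0.70500385 0.14856433 0.09883692]
```

Request:
jog_arm:
  rows:
    - [0, 0, 0, 0.15, 0, 0, 0]
    - [0, 0, 0, 0.3, 0, 0, 0]
    - [0, 0, 0, 0.45, 0, 0, 0]
    - [0, 0, 0, 0.6, 0, 0, 0]
    - [0, 0, 0, 0.75, 0, 0, 0]
    - [0, 0, 0, 0.9, 0, 0, 0]
    - [0, 0, 0, 1.05, 0, 0, 0]
    - [0, 0, 0, 1.2, 0, 0, 0]
    - [0, 0, 0, 1.35, 0, 0, 0]
    - [0, 0, 0, 1.5, 0, 0, 0]
    - [0, 0, 0, 1.5, 0, 0, 0]

```text
time: 13.5
tool_pos: [0.5381, -0.0097, 0.1058]
tcp_rot: [1.521, 0.964, -1.517]
wrist_force: [-2.5, -3.4, 0.3]
width: 0.269
```

```bash
python3 t.py; python3 pt.py
```

```text
13.5 [ 0.5381 -0.0097  0.1058] F [-2.5374 -3.3612  0.3332] M [-0.7408  0.5572  0.146 ] w 0.269 q1,5,6 [-0.0613  0.9941  0.3754]
y-yaw -24.851578548886106 x axis [ 0.0062 -0.0051 -1.    ]
tool shift to shaft [ 0.      0.0014 -0.0021]
green (np.float64(299.5), np.float64(157.7), 20) orange (np.float64(305.39130434782606), np.float64(167.65217391304347), 23)
[0.7021464  0.16815143 0.14376184]
[0.70493921 0.14900742 0.11068647]
```

Request:
jog_arm:
  rows:
    - [0, 0, 0.0005, 0.15, 0, 0, 0]
    - [0, 0, 0.001, 0.3, 0, 0, 0]
    - [0, 0, 0.001, 0.45, 0, 0, 0]
    - [0, 0, 0.001, 0.6, 0, 0, 0]
    - [0, 0, 0.001, 0.75, 0, 0, 0]
    - [0, 0, 0.001, 0.9, 0, 0, 0]
    - [0, 0, 0.001, 1.05, 0, 0, 0]
    - [0, 0, 0.001, 1.2, 0, 0, 0]
    - [0, 0, 0.001, 1.35, 0, 0, 0]
    - [0, 0, 0.001, 1.5, 0, 0, 0]
    - [0, 0, 0.001, 1.65, 0, 0, 0]
    - [0, 0, 0.001, 1.8, 0, 0, 0]
    - [0, 0, 0.001, 1.95, 0, 0, 0]
    - [0, 0, 0.001, 2.05, 0, 0, 0]
    - [0, 0, 0.001, 2.05, 0, 0, 0]

```text
time: 15.05
tool_pos: [0.5371, -0.0092, 0.1058]
tcp_rot: [-1.684, 0.818, 1.674]
wrist_force: [-3.4, 4.6, 2.2]
width: 0.27
```

```bash
python3 t.py; python3 pt.py
```

```text
15.05 [ 0.5371 -0.0092  0.1058] F [-3.4354  4.5738  2.1743] M [0.8783 0.8561 0.2617] w 0.27 q1,5,6 [-0.0621  0.9956  2.4167]
y-yaw -141.9488085600912 x axis [ 0.0047 -0.0024 -1.    ]
tool shift to shaft [ 0.     -0.003  -0.0014]
green (np.float64(299.5), np.float64(157.7), 20) orange (np.float64(304.96), np.float64(162.6), 25)
[0.7021464  0.16815143 0.14376184]
[0.70474891 0.15031187 0.1297035 ]
```

Request:
jog_arm:
  rows:
    - [0, 0, 0, 0, 0, 0, 70]
    - [0, 0, 0, 0, 0, 0, 70]
    - [0, 0, 0, 0, 0, 0, 70]
    - [0, 0, 0, 0, 0, 0, 70]
    - [-0.04, 0, 0, 0, 0, 0, 70]
    - [-0.08, 0, 0, 0, 0, 0, 70]
    - [-0.12, 0, 0, -0.15, 0, 0, 70]
    - [-0.14, 0, 0, -0.3, 0, 0, 70]
    - [-0.14, 0, 0, -0.45, 0, 0, 70]
    - [-0.14, 0, 0, -0.6, 0, 0, 70]
    - [-0.14, 0, 0, -0.75, 0, 0, 70]
    - [-0.14, 0, 0, -0.9, 0, 0, 70]
    - [-0.14, 0, 0, -1.05, 0, 0, 70]
    - [-0.14, 0, 0, -1.2, 0, 0, 70]
    - [-0.14, 0, 0, -1.35, 0, 0, 70]
    - [-0.14, 0, 0, -1.5, 0, 0, 70]
    - [-0.14, 0, 0, -1.65, 0, 0, 70]
    - [-0.14, 0, 0, -1.8, 0, 0, 70]
    - [-0.14, 0, 0, -1.95, 0, 0, 70]
    - [-0.14, 0, 0, -2.1, 0, 0, 70]

```text
time: 17.1
tool_pos: [0.5366, -0.009, 0.2459]
tcp_rot: [1.477, 1.006, -1.472]
wrist_force: [-0.3, -0.3, 1.0]
width: 0.7
```

```bash
python3 t.py; python3 pt.py; python3 - <<'E'
from h import *
s=monitor.read_state();Rm=R.from_rotvec(s["tcp_rot"]).as_matrix()
for t in((.59,0,.25),(.57,.13,.25)): print(Rm.T@(np.array(t)-s["tool_pos"]))
E
```

```text
17.1 [ 0.5366 -0.009   0.2459] F [-0.3378 -0.3103  0.969 ] M [ 0.0028  0.0093 -0.0251] w 0.7 q1,5,6 [-0.0619  1.2626  0.3079]
y-yaw -21.149984370766106 x axis [ 0.0052 -0.0024 -1.    ]
tool shift to shaft [ 0.      0.0033 -0.0019]
green (np.float64(299.5), np.float64(157.72222222222223), 18) orange (np.float64(303.0833333333333), np.float64(162.41666666666666), 12)
[0.7021462  0.1681528  0.14367838]
[0.70384362 0.15651737 0.12885249]
[-0.00392219  0.04676472 -0.02741996]
[-0.00433967 -0.01815904 -0.14180847]
```

Request:
jog_arm:
  rows:
    - [-0.004, 0.03, -0.02, -0.15, 0, 0, 70]
    - [-0.004, 0.047, -0.027, -0.3, 0, 0, 70]
    - [-0.004, 0.047, -0.027, -0.45, 0, 0, 70]
    - [-0.004, 0.047, -0.027, -0.6, 0, 0, 70]
    - [-0.004, 0.047, -0.027, -0.75, 0, 0, 70]
    - [-0.004, 0.047, -0.027, -0.9, 0, 0, 70]
    - [-0.004, 0.047, -0.027, -1.04, 0, 0, 70]
    - [-0.004, 0.047, -0.027, -1.04, 0, 0, 70]
    - [-0.004, 0.047, -0.027, -1.04, 0, 0, 70]

```text
time: 18.05
tool_pos: [0.5901, -0.0006, 0.2501]
tcp_rot: [0.701, 1.449, -0.701]
wrist_force: [-0.7, 0.6, -0.4]
width: 0.698
```

```bash
python3 t.py; python3 - <<'E'
from h import *
p=cam("wrist");W=imaging.read_camera("wrist");cv2.imwrite("pics/wA.png",W);np.save("wAT.npy",p["T"])
s=monitor.read_state();Rm=R.from_rotvec(s["tcp_rot"]).as_matrix();print(Rm.T@(np.array([.57,.13,.25])-s["tool_pos"]))
print(proj(p,[.705,.17,.143]),proj(p,[.705,.15,.13]))
E
```

```text
18.05 [ 0.5901 -0.0006  0.2501] F [-0.6656  0.6324 -0.4421] M [ 0.0144 -0.0249 -0.0316] w 0.698 q1,5,6 [-0.0419  1.2741 -0.7129]
y-yaw 38.48627035613468 x axis [ 0.0053 -0.0024 -1.    ]
tool shift to shaft [-0.0002 -0.0439 -0.0249]
[-0.00026352  0.06554624 -0.11470452]
[557.35427641 119.78195975] [527.71464987 137.11772507]
```

View pics/wA.png

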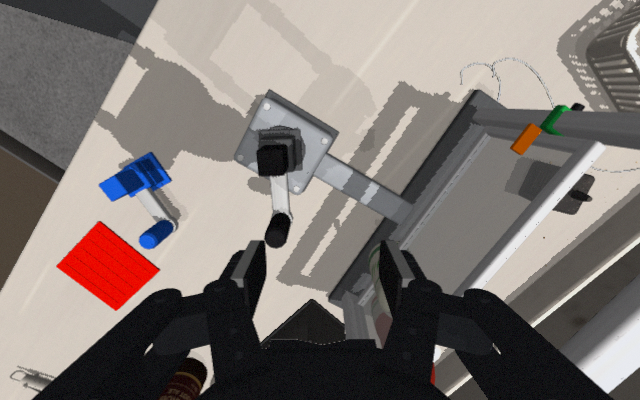

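The crank is seated on the winder, grip at (272,160) and knob at (277,228). The orange pointer shows at (526,138) and the green clip at (557,118). Now a second view of both.

Request:
jog_arm:
  rows:
    - [0, 0.03, -0.05, 0, 0, 0, 70]
    - [0, 0.06, -0.1, 0, 0, 0, 70]
    - [0, 0.065, -0.115, 0, 0, 0, 70]
    - [0, 0.065, -0.115, 0, 0, 0, 70]
    - [0, 0.065, -0.115, 0, 0, 0, 70]

```text
time: 18.6
tool_pos: [0.5692, 0.1305, 0.2497]
tcp_rot: [0.7, 1.448, -0.701]
wrist_force: [0.2, -0.5, 0.2]
width: 0.701
```

```bash
python3 - <<'E'
from h import *
np.set_printoptions(precision=4,suppress=True)
p=cam("wrist");W=imaging.read_camera("wrist");cv2.imwrite("pics/wB.png",W);np.save("wBT.npy",p["T"])
pA=dict(p);pA["T"]=np.load("wAT.npy")
def cen(im,lo,hi,s,v,x0):
    h=cv2.cvtColor(im,cv2.COLOR_BGR2HSV).astype(int);m=((h[...,0]>=lo)&(h[...,0]<=hi)&(h[...,1]>s)&(h[...,2]>v)).astype(np.uint8);m[:,:x0]=0;m[260:]=0
    n,l,st,c=cv2.connectedComponentsWithStats(m);i=1+np.argmax(st[1:,4]);r=cv2.minAreaRect(cv2.findNonZero((l==i).astype(np.uint8)));print(c[i],st[i],r);return c[i]
A=cv2.imread("pics/wA.png")
R_={}
for n,a in(("green",(45,85,120,40)),("orange",(4,18,150,90))):
    ca=cen(A,*a,380);cb=cen(W,*a,250)
    print(n,tri((pA,*ca),(p,*cb)));R_[n]=(ca,cb)
S=cam("scene")
print("with scene",tri((pA,*R_["green"][0]),(p,*R_["green"][1]),(S,299.5,157.7)),tri((pA,*R_["orange"][0]),(p,*R_["orange"][1]),(S,304.96,162.6)))
E
```

```text
[553.243  119.5307] [540 106  32  30 358] ((555.1940307617188, 118.84986114501953), (23.748001098632812, 30.823474884033203), 19.79887580871582)
[461.1395 244.381 ] [446 234  39  25 294] ((464.81744384765625, 249.8153533935547), (33.660526275634766, 23.5487060546875), 30.068584442138672)
green (array([0.7082, 0.1714, 0.1368]), [1.7, 1.7])
[525.6816 138.4637] [510 123  32  32 468] ((525.7073364257812, 138.36587524414062), (14.367985725402832, 33.73353576660156), 38.65980911254883)
[437.8333 252.6029] [427 243  20  17 204] ((437.760009765625, 253.8200225830078), (12.600001335144043, 21.200000762939453), 36.869895935058594)
orange (array([0.7069, 0.1495, 0.1257]), [0.2, 0.2])
with scene (array([0.707 , 0.1711, 0.1391]), [2.1, 1.5, 0.7]) (array([0.7047, 0.1496, 0.1293]), [1.2, 0.6, 0.9])
```

```bash
python3 - <<'E'
import cv2,numpy as np
A=cv2.imread("pics/wA.png")[90:160,490:590];B=cv2.imread("pics/wB.png")[215:285,400:500]
f=lambda a:cv2.resize(a,None,fx=4,fy=4,interpolation=cv2.INTER_NEAREST)
cv2.imwrite("pics/cAB.png",np.hstack([f(A),f(B)]))
E
```

```text
(no output)
```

View pics/cAB.png

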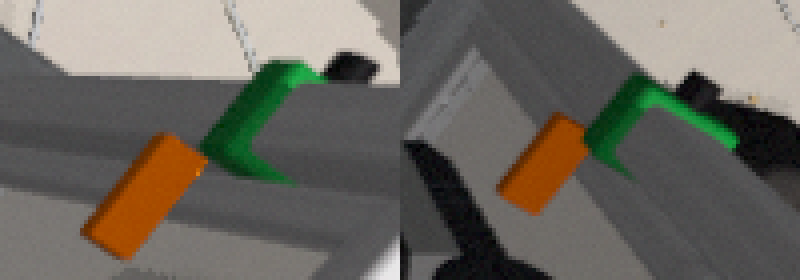

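```bash
python3 - <<'E'
from h import *
np.set_printoptions(precision=4,suppress=True)
pA=imaging.camera_params("wrist");pB=dict(pA);pA["T"]=np.load("wAT.npy");pB["T"]=np.load("wBT.npy")
a=lambda u,v:(pA,490+u/4-.1,90+v/4-.1); b=lambda u,v:(pB,400+(u-400)/4-.1,215+v/4-.1)
for n,x,y in(("or c1",(165,135),(560,113)),("or c2",(207,155),(592,128)),("or c3",(127,260),(540,213)),("or c4",(82,235),(498,188)),
 ("gr outer far",(275,64),(637,74)),("gr outer near low",(205,150),(588,138)),("gr tip",(295,185),(632,180)),("gr inner corner",(310,82),(655,102)),("gr inner near",(243,150),(612,155))): print(n,*tri(a(*x),b(*y)))
E
```

```text
or c1 [0.6974 0.159  0.1309] [0.2, 0.2]
or c2 [0.7064 0.1612 0.1323] [0.8, 0.8]
or c3 [0.7127 0.1359 0.1315] [0.3, 0.3]
or c4 [0.7014 0.1339 0.129 ] [0.1, 0.1]
gr outer far [0.6981 0.1787 0.1403] [0.3, 0.3]
gr outer near low [0.7021 0.1594 0.1386] [0.0, 0.0]
gr tip [0.7104 0.1599 0.1529] [2.1, 2.1]
gr inner corner [0.7009 0.1768 0.1488] [0.6, 0.6]
gr inner near [0.703  0.1609 0.1476] [0.3, 0.3]
```

```bash
python3 - <<'E'
from h import *
np.set_printoptions(precision=4,suppress=True)
s=monitor.read_state();Rm=R.from_rotvec(s["tcp_rot"]).as_matrix()
for z in(.19,.1065):print(Rm.T@(np.array([.5378,-.0092,z])-s["tool_pos"]))
E
```

```text
[ 0.0599 -0.1113  0.0887]
[ 0.1434 -0.1115  0.0882]
```

Request:
jog_arm:
  rows:
    - [0, -0.04, 0.03, 0.008, 0, 0, 70]
    - [0, -0.08, 0.06, 0.008, 0, 0, 70]
    - [0.02, -0.111, 0.088, 0.008, 0, 0, 70]
    - [0.05, -0.111, 0.088, 0.008, 0, 0, 70]
    - [0.06, -0.111, 0.088, 0.008, 0, 0, 70]
    - [0.06, -0.111, 0.088, 0.008, 0, 0, 70]
    - [0.08, -0.1115, 0.088, 0.008, 0, 0, 70]
    - [0.11, -0.1115, 0.088, 0.008, 0, 0, 70]
    - [0.135, -0.1115, 0.088, 0.008, 0, 0, 70]
    - [0.143, -0.1115, 0.088, 0.008, 0, 0, 70]
    - [0.143, -0.1115, 0.088, 0.008, 0, 0, 70]
    - [0.143, -0.1115, 0.088, 0.008, 0, 0, 70]
    - [0.143, -0.1115, 0.088, 0.008, 0, 0, 30]
    - [0.143, -0.1115, 0.088, 0.008, 0, 0, 0]
    - [0.143, -0.1115, 0.088, 0.008, 0, 0, 0]
    - [0.143, -0.1115, 0.088, 0.008, 0, 0, 0]
    - [0.143, -0.1115, 0.088, 0.008, 0, 0, 0]
    - [0.143, -0.1115, 0.088, 0.008, 0, 0, 0]
    - [0.143, -0.1115, 0.088, 0.008, 0, 0, 0]

```text
time: 20.55
tool_pos: [0.5385, -0.0092, 0.1085]
tcp_rot: [0.707, 1.444, -0.707]
wrist_force: [-2.5, -0.5, 4.9]
width: 0.27
```

```bash
python3 t.py; python3 pt.py
```

```text
20.55 [ 0.5385 -0.0092  0.1085] F [-2.4756 -0.5168  4.8838] M [-0.0911  0.2749  0.1605] w 0.27 q1,5,6 [-0.0615  0.9982 -0.7234]
y-yaw 38.033229485834184 x axis [ 0.0074 -0.0034 -1.    ]
tool shift to shaft [0.     0.002  0.0005]
green (np.float64(299.3157894736842), np.float64(157.73684210526315), 19) orange (np.float64(305.0), np.float64(162.73913043478262), 23)
[0.70205711 0.1687635  0.1434749 ]
[0.70476766 0.15018335 0.12920784]
```

Request:
jog_arm:
  rows:
    - [0, 0, 0, 0.15, 0, 0, 0]
    - [0, 0, 0, 0.3, 0, 0, 0]
    - [0, 0, 0, 0.45, 0, 0, 0]
    - [0, 0, 0, 0.6, 0, 0, 0]
    - [0, 0, 0, 0.75, 0, 0, 0]
    - [0, 0, 0, 0.9, 0, 0, 0]
    - [0, 0, 0, 1.05, 0, 0, 0]
    - [0, 0, 0, 1.2, 0, 0, 0]
    - [0, 0, 0, 1.35, 0, 0, 0]
    - [0, 0, 0, 1.5, 0, 0, 0]
    - [0, 0, 0, 1.55, 0, 0, 0]
    - [0, 0, 0, 1.55, 0, 0, 0]
    - [0, 0, 0, 1.55, 0, 0, 0]
    - [0, 0, 0, 1.55, 0, 0, 0]

```text
time: 22.0
tool_pos: [0.538, -0.0095, 0.1085]
tcp_rot: [1.827, 0.645, -1.818]
wrist_force: [-2.9, -1.8, 2.6]
width: 0.274
```

```bash
python3 t.py; python3 pt.py;  python3 - <<'E'
import cv2
from workcell import imaging
S=imaging.read_camera("scene");cv2.imwrite("pics/c5.png",cv2.resize(S[120:230,270:410],None,fx=5,fy=5,interpolation=cv2.INTER_CUBIC))
E
```

```text
22.0 [ 0.538  -0.0095  0.1085] F [-2.8744 -1.76    2.6019] M [-0.4604  0.6296  0.3509] w 0.274 q1,5,6 [-0.0617  0.9992  0.8255]
y-yaw -50.7023575673866 x axis [ 0.0064 -0.004  -1.    ]
tool shift to shaft [ 0.      0.0006 -0.0025]
green (np.float64(298.6), np.float64(157.46666666666667), 15) orange (np.float64(305.3478260869565), np.float64(158.7826086956522), 23)
[0.70171376 0.17111706 0.14391272]
[0.70494894 0.14894067 0.14440648]
```

View pics/c5.png

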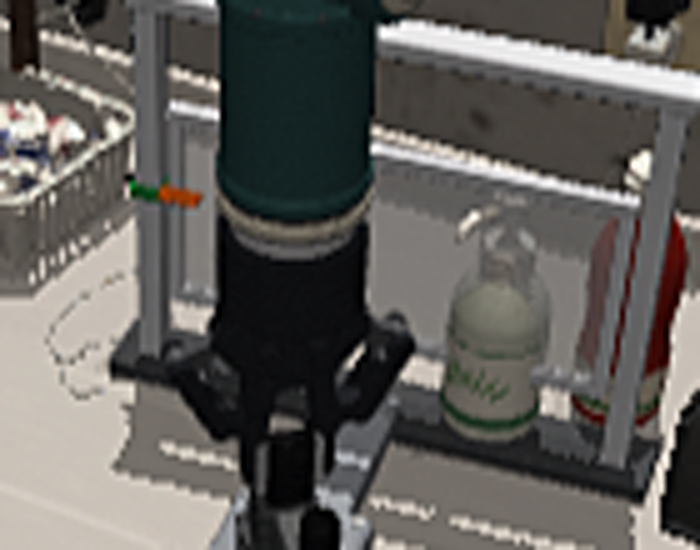

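Pointer and clip look level in the picture (crop (182,195) against (145,190), following the bar's slope), and the numbers are 144.4 against 143.9 mm. Now I'll lift the crank off.

Request:
jog_arm:
  rows:
    - [0, 0, 0.0005, -0.02, 0, 0, 0]
    - [0, 0, 0.0007, -0.03, 0, 0, 0]
    - [-0.005, 0, 0.0007, -0.03, 0, 0, 0]
    - [-0.01, 0, 0.0007, -0.03, 0, 0, 0]
    - [-0.015, 0, 0.0007, -0.03, 0, 0, 0]
    - [-0.02, 0, 0.0007, -0.03, 0, 0, 0]
    - [-0.025, 0, 0.0007, -0.03, 0, 0, 0]
    - [-0.03, 0, 0.0007, -0.03, 0, 0, 0]
    - [-0.05, 0, 0.0007, -0.03, 0, 0, 0]
    - [-0.07, 0, 0.0007, -0.03, 0, 0, 0]
    - [-0.09, 0, 0.0007, -0.03, 0, 0, 0]
    - [-0.09, 0, 0.0007, -0.03, 0, 0, 0]

```text
time: 23.3
tool_pos: [0.5394, -0.0097, 0.2025]
tcp_rot: [1.813, 0.665, -1.792]
wrist_force: [0.8, 0.4, -3.7]
width: 0.271
```

```bash
python3 t.py; python3 pt.py;  python3 - <<'E'
from h import *
s=monitor.read_state();Rm=R.from_rotvec(s["tcp_rot"]).as_matrix()
print(Rm.T@(np.array([.435,-.3305,.195])-s["tool_pos"]))
E
```

```text
23.3 [ 0.5394 -0.0097  0.2025] F [ 0.8289  0.4448 -3.6824] M [-0.0032 -0.1103  0.0119] w 0.271 q1,5,6 [-0.0619  1.1727  0.7948]
y-yaw -49.01043215624721 x axis [ 0.0136 -0.0043 -0.9999]
tool shift to shaft [ 0.     -0.0004 -0.0015]
green (np.float64(298.35714285714283), np.float64(157.57142857142858), 14) orange (np.float64(303.5), np.float64(157.5), 4)
[0.70159526 0.17192934 0.14332299]
[0.70407063 0.15496131 0.14771903]
[0.00569998 0.17438607 0.28848161]
```

Request:
jog_arm:
  rows:
    - [0, 0.03, 0.04, 0, 0, 0, 0]
    - [0, 0.05, 0.08, 0, 0, 0, 0]
    - [0, 0.075, 0.12, 0, 0, 0, 0]
    - [0, 0.1, 0.16, 0, 0, 0, 0]
    - [0, 0.125, 0.2, 0, 0, 0, 0]
    - [0, 0.15, 0.24, 0, 0, 0, 0]
    - [0, 0.17, 0.275, 0, 0, 0, 0]
    - [0.005, 0.176, 0.287, 0, 0, 0, 0]
    - [0.005, 0.176, 0.287, 0, 0, 0, 0]
    - [0.005, 0.176, 0.287, 0, 0, 0, 0]
    - [0.005, 0.176, 0.287, 0, 0, 0, 0]

```text
time: 24.45
tool_pos: [0.4373, -0.3293, 0.195]
tcp_rot: [1.811, 0.669, -1.795]
wrist_force: [1.1, -0.5, -3.4]
width: 0.273
```

```bash
python3 t.py; python3 pt.py; python3 - <<'E'
from h import *
s=monitor.read_state();Rm=R.from_rotvec(s["tcp_rot"]).as_matrix()
print(Rm.T@(np.array([.437,-.3305,.055])-s["tool_pos"]), "tilt fix rotvec tool", Rm.T@np.cross(Rm[:,0],[0,0,-1]))
E
```

```text
24.45 [ 0.4373 -0.3293  0.195 ] F [ 1.1051 -0.4755 -3.4079] M [ 0.033  -0.0399 -0.0459] w 0.273 q1,5,6 [-0.6936  1.1636  0.1588]
y-yaw -48.94613388436942 x axis [ 0.01   -0.0027 -0.9999]
tool shift to shaft [ 0.0002 -0.1743 -0.2884]
green (np.float64(298.6), np.float64(157.46666666666667), 15) orange (np.float64(305.2916666666667), np.float64(158.83333333333334), 24)
[0.70171376 0.17111706 0.14391272]
[0.70492192 0.1491259  0.14417171]
[ 0.1403381  -0.00079349  0.00198723] tilt fix rotvec tool [ 0.         -0.00569732 -0.00929352]
```

The pointer held at 144.2 against the clip's 143.9 mm. Lowering the crank onto the mat.

Request:
jog_arm:
  rows:
    - [0.05, 0, 0.002, 0, -0.006, -0.009, 0]
    - [0.1, 0, 0.002, 0, -0.006, -0.009, 0]
    - [0.13, 0, 0.002, 0, -0.006, -0.009, 0]
    - [0.138, 0, 0.002, 0, -0.006, -0.009, 0]
    - [0.141, 0, 0.002, 0, -0.006, -0.009, 0]
    - [0.1425, 0, 0.002, 0, -0.006, -0.009, 0]
    - [0.144, 0, 0.002, 0, -0.006, -0.009, 0]
    - [0.144, 0, 0.002, 0, -0.006, -0.009, 0]
    - [0.144, 0, 0.002, 0, -0.006, -0.009, 0]

```text
time: 25.4
tool_pos: [0.4383, -0.3318, 0.0527]
tcp_rot: [1.805, 0.673, -1.803]
wrist_force: [-0.4, -0.1, -3.5]
width: 0.266
```

```bash
python3 t.py
```

```text
25.4 [ 0.4383 -0.3318  0.0527] F [-0.4086 -0.0658 -3.5447] M [-0.0043 -0.0891 -0.0327] w 0.266 q1,5,6 [-0.6931  0.8987  0.1611]
y-yaw -48.925414106408425 x axis [ 0.0019 -0.0019 -1.    ]
tool shift to shaft [-0.0004 -0.1768 -0.2893]
```

Not yet in contact. Lower about 2 mm more, feeling for it.

Request:
jog_arm:
  rows:
    - [0.001, 0, 0, 0, 0, 0, 0]
    - [0.0015, 0, 0, 0, 0, 0, 0]
    - [0.002, 0, 0, 0, 0, 0, 0]
    - [0.0025, 0, 0, 0, 0, 0, 0]
    - [0.0025, 0, 0, 0, 0, 0, 0]

```text
time: 25.9
tool_pos: [0.4385, -0.3319, 0.0506]
tcp_rot: [1.805, 0.673, -1.803]
wrist_force: [-0.2, 1.5, 1.3]
width: 0.274
```

```bash
python3 t.py
```

```text
25.9 [ 0.4385 -0.3319  0.0506] F [-0.1865  1.4818  1.2568] M [0.1934 0.2051 0.0089] w 0.274 q1,5,6 [-0.693   0.8946  0.161 ]
y-yaw -48.92456977266696 x axis [ 0.002  -0.0019 -1.    ]
tool shift to shaft [-0.0004 -0.1769 -0.2893]
```

Contact at the expected height. Release and rise.

Request:
jog_arm:
  rows:
    - [0, 0, 0, 0, 0, 0, 40]
    - [0, 0, 0, 0, 0, 0, 60]
    - [0, 0, 0, 0, 0, 0, 60]
    - [0, 0, 0, 0, 0, 0, 60]
    - [0, 0, 0, 0, 0, 0, 60]
    - [-0.02, 0, 0, 0, 0, 0, 60]
    - [-0.05, 0, 0, 0, 0, 0, 60]
    - [-0.1, 0, 0, 0, 0, 0, 60]
    - [-0.15, 0, 0, 0, 0, 0, 60]
    - [-0.2, 0, 0, 0, 0, 0, 60]
    - [-0.2, 0, 0, 0, 0, 0, 60]
    - [-0.2, 0, 0, 0, 0, 0, 60]

```text
time: 27.1
tool_pos: [0.439, -0.3322, 0.2529]
tcp_rot: [1.806, 0.669, -1.799]
wrist_force: [-0.3, 0.7, -0.5]
width: 0.601
```

```bash
python3 t.py; python3 pt.py; python3 - <<'E'
from h import *
S=imaging.read_camera("scene");T=imaging.read_camera("top")
f=lambda a,k:cv2.resize(a,None,fx=k,fy=k,interpolation=cv2.INTER_CUBIC)
a=f(S[135:345,200:500],2);b=f(T[140:275,180:480],2)[:, :600]
cv2.imwrite("pics/end.png",np.vstack([a,b])[:600] if False else f(np.vstack([a,b]),.85))
S0=cv2.imread("pics/scene0.png")
for n,(x,y) in dict(bell=(223,190),cup=(215,215),salt=(454,245)).items():
    print(n,np.abs(S[y-18:y+18,x-15:x+15].astype(int)-S0[y-18:y+18,x-15:x+15]).mean())
E
```

```text
27.1 [ 0.439  -0.3322  0.2529] F [-0.3426  0.7188 -0.5155] M [ 0.0043 -0.0415  0.007 ] w 0.601 q1,5,6 [-0.6929  1.2736  0.161 ]
y-yaw -48.92533284158582 x axis [ 0.0054 -0.0049 -1.    ]
tool shift to shaft [-0.001  -0.1776 -0.2892]
green (np.float64(298.6), np.float64(157.46666666666667), 15) orange (np.float64(305.2916666666667), np.float64(158.83333333333334), 24)
[0.70171376 0.17111706 0.14391272]
[0.70492192 0.1491259  0.14417171]
bell 35.83611111111111
cup 31.728395061728396
salt 44.74629629629629
```

View pics/end.png

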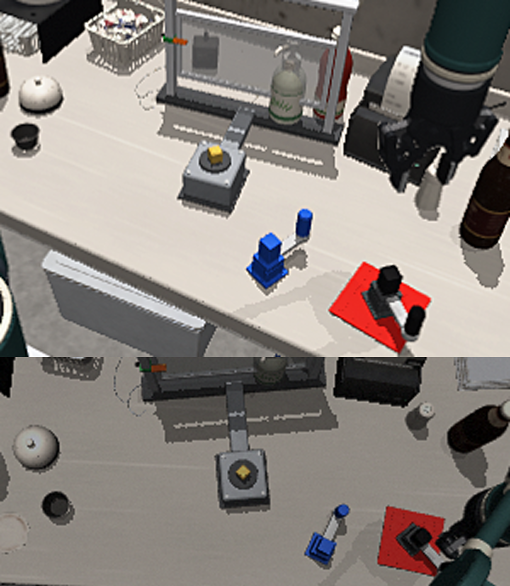

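The final view shows the crank upright in the middle of the mat and the shaft bare. The bell at (224,191), cup at (215,216) and salt at top (427,174) are all where they started.

```bash
python3 -c "
from workcell import finish_job; print(finish_job())"
```

```text
the job is handed in; nothing more can be done
None
```

The screen is raised to the green clip, and the crank is standing upright back on its red mat. I handed the job in at about 27 s of the 72 s allowed; no verdict is reported.

- **Fitting:** The first try touched the shaft's taper with about 4 N. I moved the crank about 1.5 mm sideways and it went down freely onto the collar, seating at the expected height with about 9 N on the collar.
- **Winding:** I turned the crank clockwise about 6.4 rad, including about 1.56 rad of free play, and regripped once on the way.
- **Pointer height:** The last scene-camera check put the pointer at 144.2 mm and the clip at 143.9 mm. From two wrist-camera views the rise still needed was about 15.2 mm, and it then rose about 15 mm. Those wrist heights read about 2.5 mm low, so I used only the difference between pointer and clip.
- **Crank on the mat:** The foot is within about 5 mm of the mat's centre, and the gripper is well clear at 0.25 m.
- **Bell, salt and cup:** All three are at their starting pixels by eye. An automatic picture comparison gave large differences and was no use as a check. I put that down to changed shadows and the arm blocking part of the view, but did not confirm it.

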